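# Put the work torch on charge and switch on the locking toggle

### The arm

A 6-joint arm with a two-finger parallel gripper is mounted at the origin on the work surface. World frame = base frame: x ahead of the robot, y to its left, z up, the work surface at z = 0. Lengths are in m, angles in rad, forces in N, time in s.
With the tool pointing down it reaches from about 0.275 to 0.725 m from the base axis. Payload 5.6 kg.
Tool frame: the origin (TCP) lies on the centre line of the jaws, within the pads' length; the fingertips stand 19 mm ahead of it and the grasp point (between the pads) is the TCP; z points along the fingers, y is the line along which they close (so a half turn about z gives the same grasp; the last joint's range is limited). The gripper opens to 85 mm and grips with 20 to 120 N. Pads are 22 mm wide; open, the fingers measure 114 mm over their backs; the gripper's body (76 mm by 85 mm) begins 54 mm behind the grasp point. The pads swing forward as they close: fully open they stand 13 mm farther back than shut.
Start: joints at [-0.953, 0.255, 0.108, 0, -1.424, -0.285], TCP at [0.18, -0.52, 0.25] pointing down, gripper open.
Joint ranges: [-2.95, 2.95], [-1.21, 1.97], [-1.09, 1.5], [-2.87, 1.71], [-2.94, -0.07], [-3.05, 3.05]. Speed limits (rad/s): [2.57, 2.57, 3.14, 3.14, 3.14, 3.14].

### API

Orientations are given as a unit quaternion [x, y, z, w].
In Python, from plant import sense, snapshot, camera_params, job_done gives the robot as it stands.
- The arm moves only by the tool drive_tool, never from a script. Its argument "increments" is a list that holds one entry, the list of rows, each a list of 7 numbers: the finger opening in m, from 0 to 0.0854, then the shift along the world's x, y, z in m, then the turn, a rotation vector about the world's x, y, z in degrees. A call has 1 to 12 rows; each row shifts and turns the commanded pose from where the row before left it; what a row does not reach is not made up. A row lasts 1/8 s, in which the tool goes at most 62.5 mm and 10.7 degrees, less where a joint would pass 70% of its speed; a pose out of reach is approached as far as the arm can. A call with a gripper value outside its range is refused whole. The fingers move at their own pace and stop on an object; the grip force is fixed at half the most. Time passes only in rows, so rows that do not move let the fingers close. It gives the time, the measured TCP pose, the force, the opening and the grip force at its end, in the units of the state.
- sense(): the state, without advancing time (a new reading comes with each control period).
- snapshot(name): name is "scene" or "top" or "wrist"; returns the picture (480x640x3 uint8, red, green, blue); there is no depth.
- camera_params(name): a dict with "intrinsics" (3x3 intrinsics, pixels), "eye" and "orientation" of the camera in the world; the wrist camera has in their place "tool_from_camera" (4x4, takes a point from camera to tool coordinates, whose origin is the TCP and whose axes are the flange's). Camera axes: x right, y up, looking along -z (the intrinsics and any distortion apply to the point x, -y, -z); pixel columns grow to the right and rows downward; lengths in m; the calibration is good to about 2 mm. The wrist camera is an equidistant fisheye: a pixel r from the principal point sees the ray r / f radians off the axis. A picture is of the moment at which its call begins: read the wrist's pose just before it. camera_params takes no time and is no camera call.
- job_done(): hands the job in; it is judged then, once.
The state is a dict: "time_s": time; "q": joint angles; "joint_velocities": joint speeds; "joint_torque": joint torques, N m; "eef_pos": TCP position; "tool_rot": TCP orientation; "force": force on the tool from outside, world axes, zero at the start; "wrist_torque": the same for the moment, N m; "opening": finger opening in m; "grasp_force": force on a finger pad.
Only numpy, scipy, OpenCV 4.12 (cv2) and the standard library are available. Lean on these libraries where they do the work, as an engineer would, in place of code of your own. Each camera call takes 0.05 s, during which the arm holds its last target. There are 200 camera calls.

### The job

Put the work torch on charge: lay it LED side up, right down in the charger's cradle, its wide head in the cradle's wide end, and let go of it. Then switch the charger on with its locking toggle: pull the bat outward along its length to free it from its lock, flip it right over towards the end where the torch's head lies, and let it spring back into its lock. Leave the other things on the shelf undisturbed.

Things in the scene. Friction and masses are not known exactly. Their poses are not given: they have to be found in the camera images.
- torch: Flat yellow LED work torch, loose, about 160 g, lying LED side up, 170 mm long, 26 mm thick: handle 34 mm wide from x=-85 to +33 mm, then a head 46 mm wide to x=+85 mm with a white LED panel on top; round black button (16 mm, 2 mm proud) on top at x=+12 mm. Origin: centre of the underside. x points from tail to head, z up.
- torch_head (a point): Point in the torch's head on its long axis: x=+58, y=0, z=13 mm in the torch's frame.
- charger: Grey steel charger case, fixed to the shelf, 200 (x) by 270 (y) by 70 mm high; its flat top is called the deck. Origin: centre of its underside on the shelf. z up. The cradle lies along x at y=-70 mm, the toggle stands at x=0, y=+60 mm.
- cradle (a point): Centre of the cradle on the deck, 70 mm above the shelf; axes as the charger's. Walls 14 mm high, 5 mm thick: narrow end 40 mm wide inside, x=-90 to -40 mm (handle); wide end 52 mm inside, x=+45 to +90 mm (head); end walls inside at x=-90 and +90 mm; none between x=-40 and +45 mm (finger room). The torch is home when its frame matches this point's; turned round it does not fit.
- pivot (a point): Pivot of the locking toggle, 60 mm above the shelf, 10 mm below the deck, inside a steel gate and cheeks that rise to 26 mm above it; axes as the charger's. The toggle swings about the y axis through this point, in the charger's x-z plane.
- bat_tip (a point): Centre of the free end of the steel toggle bat, 88 mm from the pivot when the bat is in. The bat is round, 9 mm thick up to 42 mm from the pivot, then widening to 17 mm at 78 to 84 mm from it. A good grip is 65 to 75 mm from the pivot, fingers closing along the charger's y axis.
- toggle (a joint): Lean of the toggle, rad: 0 = off, bat leaning 0.42 rad from vertical to the charger's -x side; 0.84 = on, leaning 0.42 rad to its +x side (the torch head's end). At each end a cross pin on the bat is held by a fixed gate (about 0.05 rad of play): it cannot swing until the bat is pulled out. Light friction (0.03 N m); it stays where left.
- bat (a joint): How far the bat is pulled out along its own length, m: 0 = in (locked when at an end place), stop at 0.011. A spring pulls it in: 3.5 N at 0, 6 N at full pull. From about 0.008 it passes over the gate; past the gate and let go, it springs back to 0 and is locked.
- nut_key: Bystander: chrome locking wheel nut key standing on end, 32 mm wide, 55 mm tall; origin under its centre.
- tub: Bystander: small dark metal tub with a white lid, 40 mm wide, 50 mm tall; origin under its centre.
- chock: Bystander: red plastic wheel chock, 160 by 80 mm, 90 mm tall; origin under its centre.
- spray: Bystander: closed green spray bottle standing upright towards the far edge, 76 mm wide, 195 mm tall; origin under its centre.
- drip_tray: Bystander: grey plastic drip tray at the far side, 130 by 240 by 30 mm; origin under its centre.
- fuse_box: Bystander: small cardboard box, 90 by 60 by 45 mm; origin under its centre.
Not all that is in view belongs to the job. Of the things that look like the torch, take the one that is farthest from the robot's base at the start.

How it is judged:
By the outcome, as a careful person would: the job done as asked, in the order asked, and still so for the second after the job is handed in, with the robot touching nothing.
It also fails if it takes over 53 s, if anything falls off the work surface, if the arm or the gripper's body presses on something with over 40 N, if the wrist force passes 120 N, or if a joint passes its speed limit or range.

## Working session

There is one attempt and no reset: what is moved stays moved. The work goes in short steps, Python scripts to look and compute and a tool call to move; the robot and the scene stay as the last step left them, time stands still between calls to the robot, and variables do not carry over. Pictures are saved under pics/ and viewed, at most 10 in all, crops included, and the job is handed in when it is done.

Besides the shell and the picture viewer there is one more tool, called after "Request:" in YAML: its name, and indented under it one key for each argument. drive_tool: Moves the arm, as the interface text tells. Its arguments: {"type":"object","properties":{"increments":{"type":"array"}},"required":["increments"]}

```bash
mkdir -p pics; ls; python3 - <<'E'
from plant import sense,snapshot,camera_params
import cv2,numpy as np
for n in("scene","top"):
    im=snapshot(n); np.save(f"pics/{n}0.npy",im); cv2.imwrite(f"pics/{n}0.png",im[:,:,::-1]); print(n,camera_params(n))
print(camera_params("wrist")); print(sense())
E
```

```text
pics
scene {'intrinsics': array([[580.40222451,   0.        , 318.56408566],
       [  0.        , 580.40222451, 227.85339542],
       [  0.        ,   0.        ,   1.        ]]), 'eye': array([ 1.31063522, -0.86274832,  0.87152166]), 'orientation': array([0.44424511, 0.16764501, 0.32233794, 0.81892593])}
top {'intrinsics': array([[504.32939507,   0.        , 325.52073281],
       [  0.        , 504.32939507, 230.29224117],
       [  0.        ,   0.        ,   1.        ]]), 'eye': array([0.33683745, 0.0035094 , 1.57885826]), 'orientation': array([-0.04468291,  0.04737534,  0.71563804, -0.69542879])}
{'intrinsics': array([[371.64829954,   0.        , 322.47391733],
       [  0.        , 371.64829954, 248.57958799],
       [  0.        ,   0.        ,   1.        ]]), 'tool_from_camera': array([[ 1.10139329e-03,  9.50012660e-01,  3.12209437e-01,
         7.95624110e-02],
       [ 9.99999385e-01, -1.08657352e-03, -2.21434733e-04,
        -5.19183418e-04],
       [ 1.28872708e-04,  3.12209489e-01, -9.50013273e-01,
        -1.23388787e-01],
       [ 0.00000000e+00,  0.00000000e+00,  0.00000000e+00,
         1.00000000e+00]])}
{'time_s': 0.1, 'q': array([-9.53372795e-01,  2.55696392e-01,  1.07160957e-01, -3.82623655e-04,
       -1.42391249e+00, -2.84610495e-01]), 'joint_velocities': array([ 0.0003365 , -0.00224135,  0.00300886,  0.00056389, -0.00059191,
       -0.00027144]), 'joint_torque': array([-2.85680777e-03, -3.87603593e+01,  2.38475204e+01,  5.37794441e+00,
       -3.76304321e-03, -2.48494115e-05]), 'eef_pos': array([ 0.17960493, -0.51942691,  0.24949842]), 'tool_rot': array([-1.65611757e-01,  9.86190665e-01,  8.25705522e-04, -1.89644463e-04]), 'force': array([-0.23114241, -0.40242366,  0.89954377]), 'wrist_torque': array([-0.0084624 ,  0.00456394,  0.00696797]), 'grasp_force': 0.0, 'opening': 0.08549301689471044}
```

View pics/top0.png

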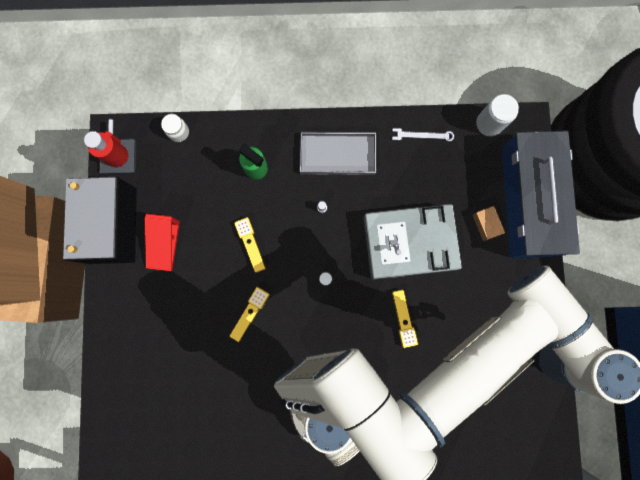

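View pics/scene0.png

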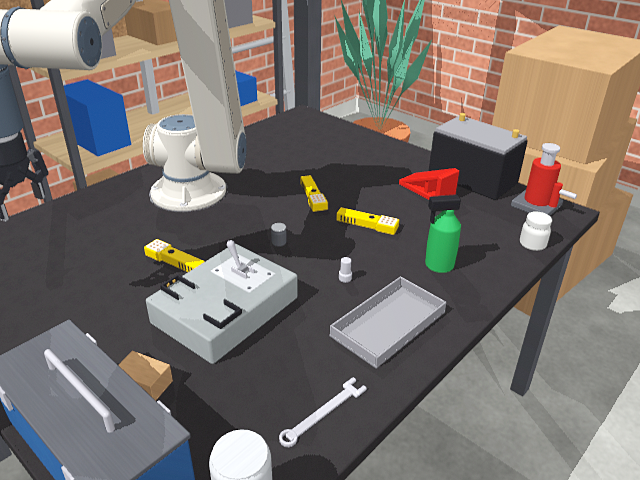

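Top view: three yellow torches at about (250,243), (250,313) and (405,318). The charger is at (413,241), with its toggle on the left at (390,243) and cradle brackets at (432,214) and (438,260). The scene view agrees: the bat leans towards the robot. I'll measure these now.

```bash
cat > h.py <<'E'
import numpy as np,cv2
from scipy.spatial.transform import Rotation as R
from plant import sense,snapshot,camera_params
def rays(name,px,state=None):
    c=camera_params(name);K=c["intrinsics"];px=np.atleast_2d(np.asarray(px,float))
    u=(px-[K[0,2],K[1,2]])/[K[0,0],K[1,1]]
    if name=="wrist":
        r=np.linalg.norm(u,axis=1,keepdims=True)+1e-12
        d=np.c_[u/r*np.sin(r),np.cos(r)]
        T=c["tool_from_camera"];W=R.from_quat(state["tool_rot"]).as_matrix()
        Rm=W@T[:3,:3];eye=W@T[:3,3]+state["eef_pos"]
    else:
        d=np.c_[u,np.ones(len(u))];Rm=R.from_quat(c["orientation"]).as_matrix();eye=c["eye"]
    return eye,(d*[1,-1,-1])@Rm.T
def plane(name,px,z,state=None):
    e,d=rays(name,px,state);return e+d*((z-e[2])/d[:,2])[:,None]
def blobs(mask,amin):
    n,l,s,c=cv2.connectedComponentsWithStats(mask.astype(np.uint8));return [(l==i,s[i],c[i]) for i in range(1,n) if s[i,4]>=amin]
E
python3 - <<'E'
from h import *
im=np.load("pics/top0.npy");hsv=cv2.cvtColor(im,cv2.COLOR_RGB2HSV)
y=((hsv[...,0]>18)&(hsv[...,0]<32)&(hsv[...,1]>120)&(hsv[...,2]>90))
y=cv2.morphologyEx(y.astype(np.uint8),cv2.MORPH_CLOSE,np.ones((9,9)))
for m,s,c in blobs(y,200):
    q=np.argwhere(m)[:,::-1];r=cv2.minAreaRect(q.astype(np.float32))
    print("yel",s,plane("top",c,.02).round(3),"corners",plane("top",cv2.boxPoints(r),.026)[:,:2].round(3).tolist())
g=(hsv[...,1]<40)&(hsv[...,2]>120)
g[:, :355]=0;g[:,475:]=0;g[:190]=0;g[290:]=0
m,s,c=max(blobs(g,500),key=lambda b:b[1][4])
q=np.argwhere(m)[:,::-1];r=cv2.minAreaRect(q.astype(np.float32));b=cv2.boxPoints(r)
P=plane("top",b,.07)[:,:2];print("deck",s,b.round(1).tolist(),P.round(4).tolist(),P.mean(0),[np.linalg.norm(P[i]-P[i-1]).round(4) for i in range(4)])
for p,z,n in [((432,214),.084,"br far"),((438,260),.084,"br near"),((325,279),.05,'tub'),((322,207),.055,'key'),((253,155),.19,'spray'),((393,243),.1,'bat')]: print(n,plane("top",p,z).round(3))
cv2.imwrite("pics/chg.png",cv2.resize(im[195:290,350:475,::-1],None,fx=6,fy=6,interpolation=cv2.INTER_CUBIC))
E
```

```text
yel [234 217  31  55 586] [[0.496 0.227 0.02 ]] corners [[0.574, 0.282], [0.592, 0.235], [0.431, 0.174], [0.414, 0.22]]
yel [230 287  39  55 618] [[0.285 0.24  0.02 ]] corners [[0.23, 0.302], [0.375, 0.212], [0.349, 0.171], [0.204, 0.261]]
yel [392 289  26  59 608] [[ 0.272 -0.234  0.02 ]] corners [[0.345, -0.196], [0.355, -0.246], [0.184, -0.275], [0.175, -0.227]]
deck [ 366  205   96   74 5246] [[365.29998779296875, 213.5], [454.1000061035156, 203.6999969482422], [461.29998779296875, 268.5], [372.5, 278.3999938964844]] [[0.5822, -0.127], [0.6049, -0.3981], [0.4076, -0.4074], [0.3859, -0.1409]] [ 0.49517638 -0.26836527] [np.float64(0.1968), np.float64(0.272), np.float64(0.1975), np.float64(0.2674)]
br far [[ 0.573 -0.326  0.084]]
br near [[ 0.434 -0.336  0.084]]
tub [[0.389 0.001 0.05 ]]
key [[0.609 0.004 0.055]]
spray [[0.74  0.195 0.19 ]]
bat [[ 0.487 -0.203  0.1  ]]
```

View pics/chg.png

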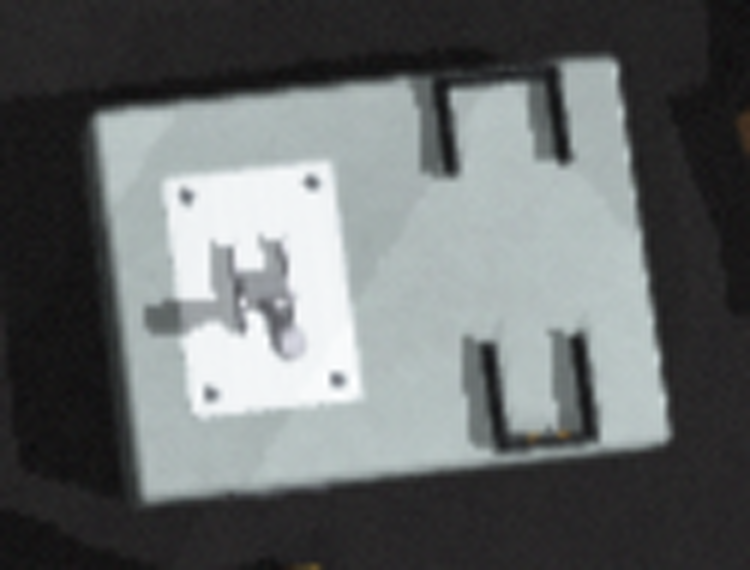

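The torch to take is at (0.496, 0.227), yaw about 21°, head facing away. The charger is at about (0.495, -0.268), yaw about 4.5°, and its sizes match the spec. Next I move over the charger for a wrist view, then to the torch.

Request:
drive_tool:
  increments:
    - [[0.0854,0.028,0.025,0.005,0,0,0],[0.0854,0.028,0.025,0.005,0,0,0],[0.0854,0.028,0.025,0.005,0,0,0],[0.0854,0.028,0.025,0.005,0,0,0],[0.0854,0.028,0.025,0.005,0,0,0],[0.0854,0.028,0.025,0.005,0,0,0],[0.0854,0.028,0.025,0.005,0,0,0],[0.0854,0.028,0.025,0.005,0,0,0],[0.0854,0.028,0.025,0.005,0,0,0],[0.0854,0.028,0.025,0.005,0,0,0],[0.0854,0,0,0,0,0,0],[0.0854,0,0,0,0,0,0]]

```text
time_s: 1.6
eef_pos: [0.4594, -0.2698, 0.2999]
tool_rot: [-0.166, 0.986, 0.0, -0.0]
force: [0.0, -0.4, 0.7]
opening: 0.0857
grasp_force: 0.0
```

```bash
python3 - <<'E'
from h import *
import pickle
s=sense();im=snapshot("wrist");pickle.dump((s,im),open("pics/w1.pkl","wb"));cv2.imwrite("pics/w1.png",im[:,:,::-1]);print(s["eef_pos"],s["time_s"],s["tool_rot"])
E
```

```text
[ 0.45942155 -0.26979486  0.29986647] 1.6 [-1.65793182e-01  9.86160424e-01  2.12985621e-04 -4.39143309e-04]
```

View pics/w1.png

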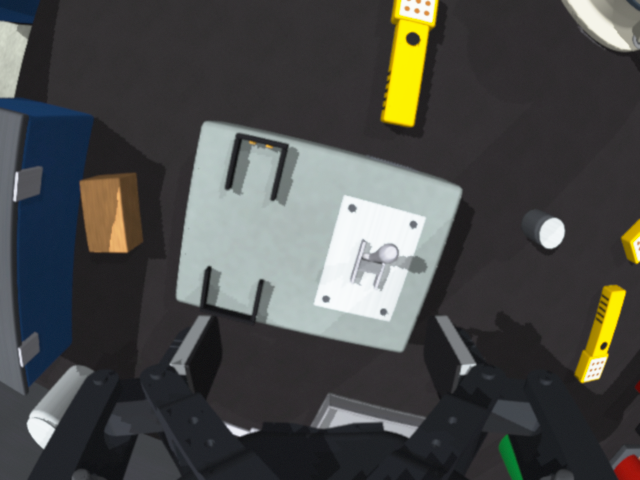

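The wrist view shows the narrow bracket with outer corners at about (236,134) and (287,146), and the wide bracket with outer corners at about (203,306) and (256,319). The white plate's bolts are at (352,208), (413,225), (326,299) and (383,312), and the bat tip is at (388,253). I'll fit the charger pose from these in metric coordinates.

```bash
python3 - <<'E'
from h import *
import pickle
s,im=pickle.load(open("pics/w1.pkl","rb"));hsv=cv2.cvtColor(im,cv2.COLOR_RGB2HSV)
g=(hsv[...,2]>105)&(hsv[...,1]<60)
g[:115]=0;g[360:]=0;g[:,:170]=0;g[:,470:]=0
m,st,c=max(blobs(g,2000),key=lambda b:b[1][4]);print(st)
cn=max(cv2.findContours(m.astype(np.uint8),cv2.RETR_EXTERNAL,cv2.CHAIN_APPROX_NONE)[0],key=len)[:,0]
P=plane("wrist",cn,.07,s)[:,:2].astype(np.float32)
h=cv2.convexHull(P);r=cv2.minAreaRect(h);print("deck rect",r)
C=np.array(r[0])
# dark walls: black px on deck
fill=np.zeros(m.shape,np.uint8);cv2.fillPoly(fill,[cv2.convexHull(cn)],1)
d=(hsv[...,2]<60)&(cv2.erode(fill,np.ones((5,5)))>0)
for mm,st,c in blobs(d,60):
    q=np.argwhere(mm)[:,::-1];Pw=plane("wrist",q,.084,s)[:,:2].astype(np.float32)
    r=cv2.minAreaRect(Pw);print("wall",st,r,cv2.boxPoints(r).round(4).tolist())
B=plane("wrist",[(352,208),(413,225),(326,299),(383,312)],.072,s)[:,:2]
print("bolts",B.round(4).tolist(),B.mean(0),np.degrees(np.arctan2(*((B[2]-B[0]+B[3]-B[1])[::-1]))))
print("tip",plane("wrist",(388,253),.14,s))
np.save("pics/deckpts.npy",P)
E
```

```text
[  176   121   286   231 44861]
deck rect ((0.49437838792800903, -0.27019044756889343), (0.19935578107833862, 0.26569417119026184), 4.664573669433594)
wall [226 134  62  66 730] ((0.43454980850219727, -0.3437444865703583), (0.05276352912187576, 0.04890205338597298), 4.782742023468018) [[0.40619999170303345, -0.3215999901294708], [0.41029998660087585, -0.3702999949455261], [0.4629000127315521, -0.3659000098705292], [0.45879998803138733, -0.3172000050544739]]
wall [201 267  62  52 425] ((0.5654889345169067, -0.33307555317878723), (0.04513213038444519, 0.06050876900553703), 4.947302341461182) [[0.5404000282287598, -0.30489999055862427], [0.5455999970436096, -0.365200012922287], [0.5906000137329102, -0.361299991607666], [0.5853999853134155, -0.3009999990463257]]
bolts [[0.4449, -0.245], [0.4404, -0.1814], [0.5446, -0.2367], [0.5397, -0.1734]] [ 0.4923808  -0.20912686] 4.683602899385146
tip [[ 0.45828726 -0.21412825  0.14      ]]
```

Request:
drive_tool:
  increments:
    - [[0.0854,0,0.048,0,0,0,0.2],[0.0854,0,0.048,0,0,0,0.2],[0.0854,0,0.048,0,0,0,0.2],[0.0854,0,0.048,0,0,0,0.2],[0.0854,0,0.048,0,0,0,0.2],[0.0854,0,0.048,0,0,0,0.2],[0.0854,0,0.048,0,0,0,0.2],[0.0854,0,0.048,0,0,0,0.2],[0.0854,0,0.048,-0.02,0,0,0.2],[0.0854,0.02,0.048,-0.03,0,0,0],[0.0854,0,0,0,0,0,0],[0.0854,0,0,0,0,0,0]]

```text
time_s: 3.15
eef_pos: [0.4799, 0.2093, 0.2505]
tool_rot: [-0.181, 0.984, -0.0, -0.0]
force: [-0.1, -0.3, -0.5]
opening: 0.0855
grasp_force: 0.0
```

```bash
python3 - <<'E'
from h import *
import pickle
s=sense();im=snapshot("wrist");pickle.dump((s,im),open("pics/w2.pkl","wb"));cv2.imwrite("pics/w2.png",im[:,:,::-1]);print(s["eef_pos"],s["time_s"],s["tool_rot"])
hsv=cv2.cvtColor(im,cv2.COLOR_RGB2HSV)
y=((hsv[...,0]>18)&(hsv[...,0]<32)&(hsv[...,1]>120)&(hsv[...,2]>90))
y=cv2.morphologyEx(y.astype(np.uint8),cv2.MORPH_CLOSE,np.ones((9,9)))
for m,st,c in blobs(y,400):
    q=np.argwhere(m)[:,::-1];P=plane("wrist",q,.026,s)[:,:2].astype(np.float32);r=cv2.minAreaRect(P);print(st,c.round(),P.mean(0),r,cv2.boxPoints(r).round(4).tolist())
E
```

```text
[0.47987346 0.2093232  0.25045076] 3.15 [-1.80768305e-01  9.83525658e-01 -3.16988048e-04 -8.95057565e-06]
[ 335    0  159  112 5719] [415.  48.] [0.2960418 0.2318283] ((0.29093900322914124, 0.2347811460494995), (0.04758502170443535, 0.17547854781150818), 57.940467834472656) [[0.20399999618530273, 0.2612000107765198], [0.35269999504089355, 0.1679999977350235], [0.37790000438690186, 0.20839999616146088], [0.22920000553131104, 0.30149999260902405]]
[ 308  153   47  166 5718] [332. 232.] [0.49526158 0.22437277] ((0.5019047856330872, 0.22725215554237366), (0.17150308191776276, 0.04724671691656113), 20.029115676879883) [[0.4131999909877777, 0.22010000050067902], [0.4293999969959259, 0.17569999396800995], [0.5906000137329102, 0.23440000414848328], [0.574400007724762, 0.27880001068115234]]
```

View pics/w2.png

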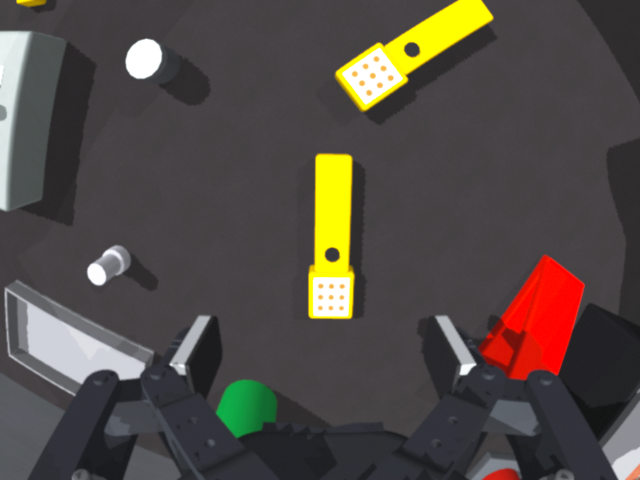

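The chosen torch is centred at (0.5025, 0.2275), yaw about 20°, with the tail at (333,155), the button at (332,254) and the LED head at (331,297). The cradle estimate is (0.5007, -0.3387), yaw 4.7°. I'll descend and grip.

Request:
drive_tool:
  increments:
    - [[0.0854,0.0075,0.006,-0.045,0,0,-0.4],[0.0854,0.0075,0.006,-0.045,0,0,-0.4],[0.0854,0.0075,0.006,-0.045,0,0,0],[0.0854,0,0,-0.045,0,0,0],[0.0854,0,0,-0.03,0,0,0],[0.0854,0,0,-0.016,0,0,0],[0.06,0,0,0,0,0,0],[0.02,0,0,0,0,0,0],[0.02,0,0,0,0,0,0],[0.02,0,0,0,0,0,0],[0.02,0,0,0,0,0,0]]

```text
time_s: 4.58
eef_pos: [0.5033, 0.2288, 0.0261]
tool_rot: [-0.175, 0.985, 0.0, 0.002]
force: [-0.9, -1.0, 5.9]
opening: 0.0327
grasp_force: 61.9
```

Request:
drive_tool:
  increments:
    - [[0.02,0,0,0.03,0,0,0],[0.02,0,0,0.055,0,0,0],[0.02,0,0,0.055,0,0,0],[0.02,0,-0.02,0.05,0,0,0],[0.02,0,-0.045,0.01,0,0,-1.95],[0.02,0,-0.05,0,0,0,-1.95],[0.02,0,-0.05,0,0,0,-1.95],[0.02,0,-0.05,0,0,0,-1.95],[0.02,0,-0.05,0,0,0,-1.95],[0.02,0,-0.05,0,0,0,-1.95],[0.02,0,-0.05,0,0,0,-1.95],[0.02,0,-0.05,0,0,0,-1.95]]

```text
time_s: 6.08
eef_pos: [0.5017, -0.1881, 0.2243]
tool_rot: [-0.038, 0.999, 0.0, -0.0]
force: [1.4, 0.4, -1.8]
opening: 0.0327
grasp_force: 60.9
```

Request:
drive_tool:
  increments:
    - [[0.02,0,-0.05,0,0,0,0],[0.02,0,-0.05,0,0,0,0],[0.02,0,-0.05,-0.01,0,0,0],[0.02,0,-0.04,-0.02,0,0,0],[0.02,0,-0.0125,-0.02,0,0,0],[0.02,0,0,0,0,0,0],[0.02,0,0,0,0,0,0]]

```text
time_s: 6.95
eef_pos: [0.5025, -0.3889, 0.1752]
tool_rot: [-0.039, 0.999, -0.0, 0.0]
force: [-0.2, 0.9, -1.8]
opening: 0.0326
grasp_force: 60.9
```

```bash
python3 - <<'E'
from h import *
import pickle
s=sense();im=snapshot("wrist");pickle.dump((s,im),open("pics/w3.pkl","wb"));cv2.imwrite("pics/w3.png",im[:,:,::-1]);print(s["eef_pos"],s["time_s"],s["tool_rot"],s["force"],s["opening"])
E
```

```text
[ 0.50248718 -0.38893063  0.17518066] 6.95 [-3.92398992e-02  9.99229720e-01 -2.51852532e-04  3.66276553e-04] [-0.15811453  0.8982934  -1.84025571] 0.032593447735954004
```

View pics/w3.png

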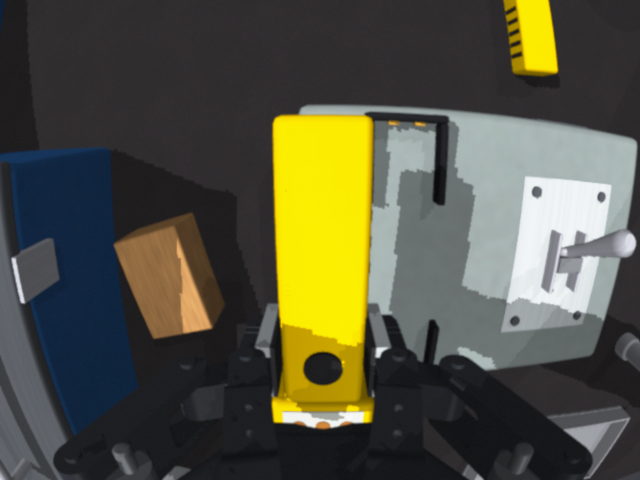

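I overshot the cradle by 0.05 m in y because I miscounted rows, and nothing was touched. The wrist view shows the torch held square: tail edge at (276..371,117), button at (322,368). The narrow bracket's right wall runs from (441,117) to (439,204), and the wide end's right wall begins at (432,320). I'll compute the torch-in-hand offset and refine the cradle estimate.

```bash
python3 - <<'E'
from h import *
import pickle
s,im=pickle.load(open("pics/w3.pkl","rb"));hsv=cv2.cvtColor(im,cv2.COLOR_RGB2HSV)
W=R.from_quat(s["tool_rot"]).as_matrix();a=-W[:,0];l=W[:,1];print("fwd",a,np.degrees(np.arctan2(a[1],a[0])))
f=lambda P:[((p-s["eef_pos"])@a*1000).round(1).tolist() for p in P],[((p-s["eef_pos"])@l*1000).round(1).tolist() for p in P]
y=((hsv[...,0]>18)&(hsv[...,0]<32)&(hsv[...,1]>120)&(hsv[...,2]>60))
for r in (125,150,200,250,290):
    c=np.flatnonzero(y[r,200:420])+200;P=plane("wrist",[(c[0]-.5,r),(c[-1]+.5,r)],.175,s);print(r,c[[0,-1]],*f(P))
c=np.flatnonzero(y[60:300,322])+60;print("tail",c[0],*f(plane("wrist",[(322,c[0]-.5)],.175,s)))
print("button",*f(plane("wrist",[(322,368)],.177,s)))
d=hsv[...,2]<55
for r in (130,150,170,190,325,335):
    c=np.flatnonzero(d[r,425:455])+425
    if len(c): P=plane("wrist",[(c[0]-.5,r),(c[-1]+.5,r)],.084,s);print("wall",r,c[[0,-1]],P[:,:2].round(4).tolist())
for x in (385,400,420,437,441):
    c=np.flatnonzero(d[108:215,x])+108
    if len(c): P=plane("wrist",[(x,c[0]-.5),(x,c[-1]+.5)],.084,s);print("end",x,c[[0,-1]],P[:,:2].round(4).tolist())
c=np.flatnonzero(d[300:350,434])+300;print("wide start",c[:1],plane("wrist",[(434,c[0]-.5)],.084,s)[:,:2])
B=plane("wrist",[(537,192),(601,197),(515,321),(577,315)],.072,s)[:,:2];print("bolts",B.mean(0),B.round(4).tolist())
E
```

```text
fwd [9.96920192e-01 7.84195315e-02 7.12223498e-04] 4.497727276153756Traceback (most recent call last):
  File "<stdin>", line 5, in <module>
NameError: name 'P' is not defined
```

```bash
python3 - <<'E'
from h import *
import pickle
s,im=pickle.load(open("pics/w3.pkl","rb"));hsv=cv2.cvtColor(im,cv2.COLOR_RGB2HSV)
W=R.from_quat(s["tool_rot"]).as_matrix();a=-W[:,0];l=W[:,1]
f=lambda P:((P-s["eef_pos"])@np.c_[a,l]*1000).round(1).tolist()
y=((hsv[...,0]>18)&(hsv[...,0]<32)&(hsv[...,1]>120)&(hsv[...,2]>60))
for r in (125,150,200,250,290):
    c=np.flatnonzero(y[r,200:420])+200;P=plane("wrist",[(c[0]-.5,r),(c[-1]+.5,r)],.175,s);print(r,c[[0,-1]],f(P))
c=np.flatnonzero(y[60:300,322])+60;print("tail",c[0],f(plane("wrist",[(322,c[0]-.5)],.175,s)))
print("button",f(plane("wrist",[(322,368)],.177,s)))
d=hsv[...,2]<55
for r in (130,150,170,190,325,335):
    c=np.flatnonzero(d[r,425:455])+425
    if len(c): P=plane("wrist",[(c[0]-.5,r),(c[-1]+.5,r)],.084,s);print("wall",r,c[[0,-1]],P[:,:2].round(4).tolist())
for x in (385,400,420,437,441):
    c=np.flatnonzero(d[108:215,x])+108
    if len(c): P=plane("wrist",[(x,c[0]-.5),(x,c[-1]+.5)],.084,s);print("end",x,c[[0,-1]],P[:,:2].round(4).tolist())
c=np.flatnonzero(d[300:350,434])+300;print("wide start",c[:1],plane("wrist",[(434,c[0]-.5)],.084,s)[:,:2])
B=plane("wrist",[(537,192),(601,197),(515,321),(577,315)],.072,s)[:,:2];print("bolts",B.mean(0),B.round(4).tolist())
E
```

```text
125 [272 419] [[-81.5, -17.1], [-82.3, 32.0]]
150 [272 373] [[-73.2, -17.2], [-73.2, 16.5]]
200 [273 371] [[-56.2, -17.3], [-56.2, 16.3]]
250 [275 369] [[-38.3, -17.2], [-38.3, 16.2]]
290 [277 367] [[-22.8, -17.2], [-22.9, 16.2]]
tail 115 [[-84.8, -0.5]]
button [[10.9, -0.5]]
wall 130 [436 447] [[0.4157, -0.3299], [0.4146, -0.3225]]
wall 150 [436 446] [[0.4275, -0.3285], [0.4266, -0.3217]]
wall 170 [435 445] [[0.4394, -0.3276], [0.4386, -0.3207]]
wall 190 [433 444] [[0.4516, -0.3272], [0.4507, -0.3196]]
wall 325 [429 436] [[0.5426, -0.3135], [0.5424, -0.3077]]
wall 335 [427 437] [[0.5507, -0.3133], [0.5504, -0.3051]]
end 385 [114 120] [[0.41, -0.3609], [0.4141, -0.3605]]
end 400 [114 120] [[0.4089, -0.3522], [0.413, -0.3518]]
end 420 [115 120] [[0.4079, -0.3403], [0.4114, -0.3399]]
end 437 [116 203] [[0.4069, -0.3299], [0.4595, -0.3231]]
end 441 [116 204] [[0.4066, -0.3275], [0.4598, -0.3204]]
wide start [321] [[ 0.5389675  -0.31027803]]
bolts [ 0.49192321 -0.20934739] [[0.4448, -0.2452], [0.4396, -0.182], [0.5444, -0.237], [0.5389, -0.1732]]
```

Request:
drive_tool:
  increments:
    - [[0.02,0,0.02,0,0,0,0.2],[0.02,-0.0005,0.03,0,0,0,0],[0.02,0,0,-0.03,0,0,0],[0.02,0,0,-0.025,0,0,0],[0.02,0,0,0,0,0,0],[0.02,0,0,0,0,0,0]]

```text
time_s: 7.75
eef_pos: [0.5026, -0.3392, 0.1211]
tool_rot: [-0.041, 0.999, -0.001, 0.001]
force: [0.5, -0.1, -1.3]
opening: 0.0327
grasp_force: 60.8
```

```bash
python3 - <<'E'
from h import *
import pickle
s=sense();im=snapshot("wrist");pickle.dump((s,im),open("pics/w4.pkl","wb"));cv2.imwrite("pics/w4.png",im[:,:,::-1]);print(s["eef_pos"],s["time_s"],s["tool_rot"],s["force"],s["opening"])
E
```

```text
[ 0.5026073  -0.3391823   0.12114869] 7.75 [-4.12780153e-02  9.99146773e-01 -7.93000377e-04  1.10540922e-03] [ 0.51964177 -0.07582363 -1.28694957] 0.03266074734233299
```

View pics/w4.png

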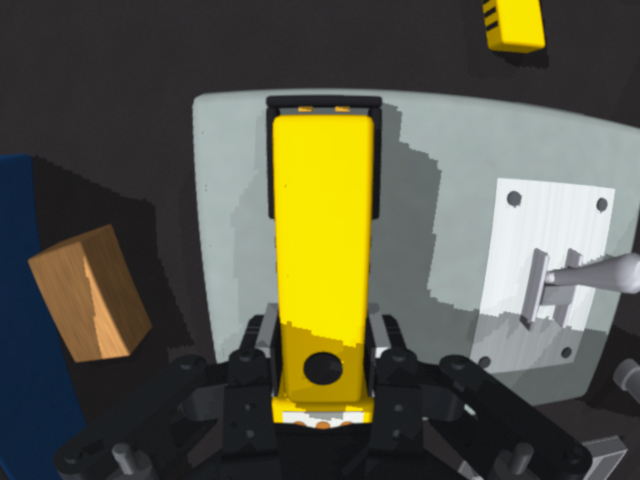

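The view shows the torch centred in the narrow bracket: bracket columns 268–381, torch 273–374. The end wall is at row 96. I'll check the lengthwise position by numbers.

```bash
python3 - <<'E'
from h import *
import pickle
s,im=pickle.load(open("pics/w4.pkl","rb"));hsv=cv2.cvtColor(im,cv2.COLOR_RGB2HSV)
W=R.from_quat(s["tool_rot"]).as_matrix();a=-W[:,0];l=W[:,1]
f=lambda P:((P-s["eef_pos"])@np.c_[a,l]*1000).round(1).tolist()
d=hsv[...,2]<55
for x in (285,300,324,350,365):
    c=np.flatnonzero(d[88:112,x])+88;print("end",x,c[[0,-1]],f(plane("wrist",[(x,c[0]-.5),(x,c[-1]+.5)],.084,s)))
for x in (269,270,379,380):
    c=np.flatnonzero(d[90:240,x])+90;print("wall len",x,c[[0,-1]],f(plane("wrist",[(x,c[0]-.5),(x,c[-1]+.5)],.084,s)))
for r in (120,150,180,205):
    c=np.flatnonzero(d[r,255:275])+255;e=np.flatnonzero(d[r,373:395])+373;print(r,c[[0,-1]],e[[0,-1]],f(plane("wrist",[(c[0]-.5,r),(e[-1]+.5,r)],.084,s)))
y=((hsv[...,0]>18)&(hsv[...,0]<32)&(hsv[...,1]>120)&(hsv[...,2]>60))
c=np.flatnonzero(y[111:300,322])+111;print("tail",f(plane("wrist",[(322,c[0]-.5)],.121,s)))
E
```

```text
end 285 [ 96 107] [[-94.8, -16.2], [-89.6, -16.3]]
end 300 [ 96 105] [[-94.7, -9.9], [-90.3, -9.9]]
end 324 [ 96 107] [[-94.6, 0.2], [-89.4, 0.2]]
end 350 [ 97 106] [[-94.3, 11.2], [-90.0, 11.2]]
end 365 [ 97 107] [[-94.5, 17.6], [-89.7, 17.6]]
wall len 269 [ 97 214] [[-94.6, -23.1], [-42.7, -24.2]]
wall len 270 [ 97 216] [[-94.6, -22.7], [-41.7, -23.7]]
wall len 379 [ 98 200] [[-94.3, 23.6], [-49.1, 24.6]]
wall len 380 [ 98 166] [[-94.3, 24.0], [-64.2, 24.6]]
120 [267 272] [374 381] [[-84.4, -24.2], [-84.5, 24.8]]
150 [268 271] [374 380] [[-71.3, -24.0], [-71.4, 24.6]]
180 [269 272] [373 379] [[-58.2, -23.9], [-58.3, 24.5]]
205 [269 272] [373 378] [[-47.0, -24.2], [-47.1, 24.4]]
tail [[-85.1, -0.5]]
```

Request:
drive_tool:
  increments:
    - [[0.02,0.0005,0.0008,-0.01,0,0,0],[0.02,0,0,-0.008,0,0,0],[0.02,0,0,-0.004,0,0,0],[0.02,0,0,-0.0015,0,0,0],[0.02,0,0,0,0,0,0]]

```text
time_s: 8.43
eef_pos: [0.5021, -0.3386, 0.0961]
tool_rot: [-0.041, 0.999, -0.0, 0.0]
force: [-1.8, 1.2, 1.5]
opening: 0.0328
grasp_force: 61.3
```

Request:
drive_tool:
  increments:
    - [[0.02,0,0,-0.001,0,0,0],[0.02,0,0,0,0,0,0]]

```text
time_s: 8.68
eef_pos: [0.5022, -0.3386, 0.0961]
tool_rot: [-0.041, 0.999, -0.0, 0.0]
force: [-4.2, 2.5, 7.0]
opening: 0.0325
grasp_force: 62.0
```

The torch is down firmly on the deck. I'll release it and lift clear.

Request:
drive_tool:
  increments:
    - [[0.04,0,0,0.0005,0,0,0],[0.06,0,0,0,0,0,0],[0.06,0,0,0,0,0,0],[0.06,0,0,0.02,0,0,0],[0.06,0,0,0.04,0,0,0],[0.06,0,0,0.06,0,0,0],[0.06,0,0,0.06,0,0,0],[0.06,-0.02,0.03,0.03,0,0,0],[0.06,-0.02,0.03,0,0,0,0],[0.06,0,0,0,0,0,0],[0.06,0,0,0,0,0,0]]

```text
time_s: 10.05
eef_pos: [0.4624, -0.2786, 0.3052]
tool_rot: [-0.041, 0.999, -0.0, -0.0]
force: [-0.4, -0.2, 0.8]
opening: 0.06
grasp_force: 0.0
```

```bash
python3 - <<'E'
from h import *
import pickle
s=sense();im=snapshot("wrist");pickle.dump((s,im),open("pics/w5.pkl","wb"));cv2.imwrite("pics/w5.png",im[:,:,::-1]);print(s["eef_pos"],s["time_s"],s["tool_rot"],s["force"],s["opening"])
im=snapshot("scene");np.save("pics/scene1.npy",im)
E
```

```text
[ 0.46236692 -0.27859858  0.30516682] 10.05 [-4.08586826e-02  9.99164935e-01 -3.90768726e-05 -7.05946320e-06] [-0.39858019 -0.23748254  0.7931558 ] 0.05996897320881855
```

View pics/w5.png

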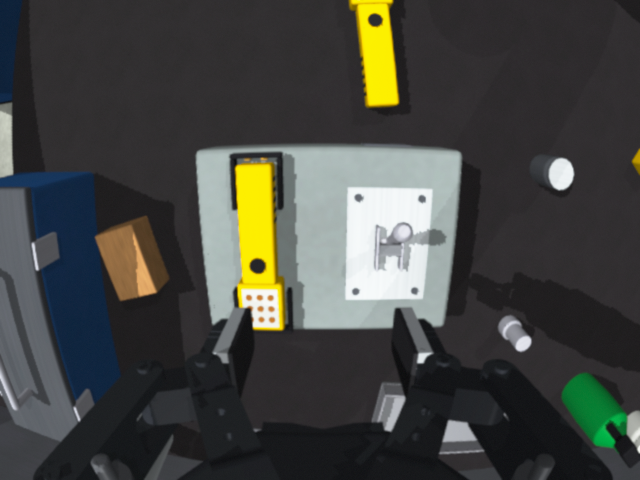

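The torch lies in the cradle, head in the wide end, tail at (257,162) and LED panel at (262,307). The bat tip is at (401,232). One numeric check of the seating and the toggle position comes before the approach.

```bash
python3 - <<'E'
from h import *
import pickle
s,im=pickle.load(open("pics/w5.pkl","rb"));hsv=cv2.cvtColor(im,cv2.COLOR_RGB2HSV)
t=np.radians(4.7);X=np.array([np.cos(t),np.sin(t),0]);Y=np.array([-np.sin(t),np.cos(t),0]);C=np.array([.5030,-.3389,0])
f=lambda P:((P-C)@np.c_[X,Y]*1000).round(1).tolist()
y=((hsv[...,0]>18)&(hsv[...,0]<32)&(hsv[...,1]>120)&(hsv[...,2]>60));y[:140]=0;y[340:]=0;y[:,:220]=0;y[:,300:]=0
y=cv2.morphologyEx(y.astype(np.uint8),cv2.MORPH_CLOSE,np.ones((9,9)))
m,st,c=max(blobs(y,500),key=lambda b:b[1][4]);q=np.argwhere(m>0)[:,::-1]
P=plane("wrist",q,.096,s).astype(np.float32);r=cv2.minAreaRect(P[:,:2]);print("torch rect",r,f(np.array([[*r[0],0]])))
print("button,led",f(plane("wrist",[(257.5,266),(262,308)],.097,s)))
B=plane("wrist",[(358.5,198),(422,199),(355.5,291.5),(414.5,291)],.072,s);print("bolts mean",f(B.mean(0)[None]))
print("tip (expect -35.9,130)",f(plane("wrist",[(401,232)],.139,s)))
w=(hsv[...,2]>150);print("eye",f(rays("wrist",[(1,1)],s)[0][None]))
E
```

```text
Traceback (most recent call last):
cv2.error: OpenCV(4.12.0) /io/opencv/modules/imgproc/src/convhull.cpp:143: error: (-215:Assertion failed) total >= 0 && (depth == CV_32F || depth == CV_32S) in function 'convexHull'
```

Request:
drive_tool:
  increments:
    - [[0.06,-0.004,0.01,0,0.35,-4,0],[0.06,-0.004,0.01,0,0.33,-4,0],[0.06,-0.004,0.01,0,0.33,-4,0],[0.06,-0.004,0.01,0,0.33,-4,0],[0.06,-0.004,0.012,0,0.33,-4,0],[0.06,-0.004,0.012,0,0.33,-4,0],[0.06,0,0,0,0,0,0],[0.06,0,0,0,0,0,0]]

```text
time_s: 11.15
eef_pos: [0.4386, -0.2151, 0.3052]
tool_rot: [-0.04, 0.977, 0.009, 0.208]
force: [0.3, -0.3, -0.4]
opening: 0.0598
grasp_force: 0.0
```

```bash
python3 - <<'E'
from h import *
import pickle
s,im=pickle.load(open("pics/w5.pkl","rb"));hsv=cv2.cvtColor(im,cv2.COLOR_RGB2HSV)
t=np.radians(4.7);X=np.array([np.cos(t),np.sin(t),0]);Y=np.array([-np.sin(t),np.cos(t),0]);C=np.array([.5030,-.3389,0])
M=np.c_[X,Y];f=lambda P:((P-C)@M*1000).round(1).tolist()
y=((hsv[...,0]>18)&(hsv[...,0]<32)&(hsv[...,1]>120)&(hsv[...,2]>60));y[:140]=0;y[340:]=0;y[:,:220]=0;y[:,300:]=0
y=cv2.morphologyEx(y.astype(np.uint8),cv2.MORPH_CLOSE,np.ones((9,9)))
m,st,c=max(blobs(y,500),key=lambda b:b[1][4]);q=np.argwhere(m>0)[:,::-1]
P=plane("wrist",q,.096,s);r=cv2.minAreaRect(np.ascontiguousarray(P[:,:2],dtype=np.float32));print("torch rect",r,f(np.array([[*r[0],0]])))
print("button,led",f(plane("wrist",[(257.5,266),(262,308)],.097,s)))
B=plane("wrist",[(358.5,198),(422,199),(355.5,291.5),(414.5,291)],.072,s);print("bolts mean",f(B.mean(0)[None]))
print("tip (expect -35.9,130)",f(plane("wrist",[(401,232)],.139,s)))
s=sense();W=R.from_quat(s["tool_rot"]).as_matrix();print("tool z",W[:,2],"in chg x",W[:,2]@X,"tool y.Y",W[:,1]@Y)
E
```

```text
torch rect ((0.49871158599853516, -0.3386310636997223), (0.1756858229637146, 0.048909928649663925), 5.3156867027282715) [[-4.3, 0.6]]
button,led [[11.5, 0.7], [56.9, 2.3]]
bolts mean [[-0.1, 130.3]]
tip (expect -35.9,130) [[-34.4, 127.7]]
tool z [ 0.40549056  0.03339814 -0.9134889 ] in chg x 0.4068636472790395 tool y.Y 0.9999997025425034
```

Request:
drive_tool:
  increments:
    - [[0.06,-0.0024,0.0003,-0.036,0,0,0],[0.06,-0.0024,0.0003,-0.036,0,0,0],[0.06,-0.0024,0.0003,-0.036,0,0,0],[0.06,0.008,0.0006,-0.018,0,0,0],[0.06,0.008,0.0006,-0.018,0,0,0],[0.06,0.008,0.0006,-0.018,0,0,0],[0.06,0.008,0.0006,-0.018,0,0,0],[0.06,0,0,0,0,0,0],[0.06,0,0,0,0,0,0]]

```text
time_s: 12.28
eef_pos: [0.4635, -0.2116, 0.1257]
tool_rot: [-0.04, 0.977, 0.009, 0.208]
force: [-0.3, 0.3, 0.2]
opening: 0.0601
grasp_force: 0.0
```

```bash
python3 - <<'E'
from h import *
s=sense();im=snapshot("wrist");cv2.imwrite("pics/w6.png",im[:,:,::-1]);print(s["eef_pos"],s["force"])
P=np.array([.4923,-.2094,.06]);t=np.radians(4.7);X=np.array([np.cos(t),np.sin(t),0]);Y=np.array([-np.sin(t),np.cos(t),0])
v=s["eef_pos"]-P;print("x,y,z chg mm",v@X*1e3,v@Y*1e3,v[2]*1e3,"r",np.hypot(v@X,v[2])*1e3,"lean",np.arctan2(v@X,v[2]))
E
```

```text
[ 0.4635043  -0.21157181  0.12566216] [-0.30790614  0.31782925  0.17502194]
x,y,z chg mm -28.876826077694062 0.1949721336134374 65.66216296678797 r 71.73137897599915 lean -0.4143215229904295
```

View pics/w6.png

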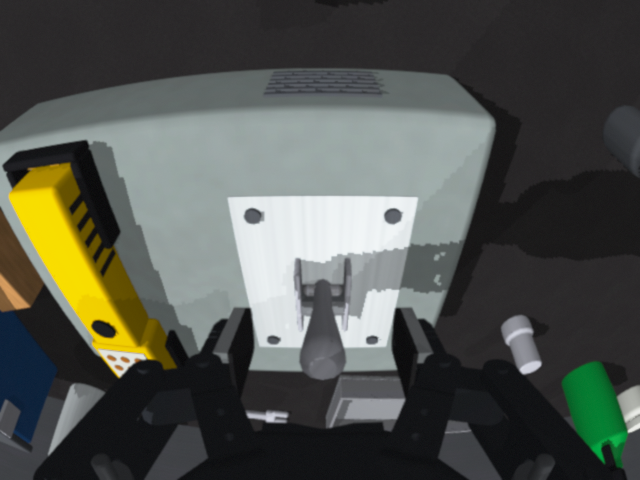

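The bat, with its tip at (322,360), is centred between the fingers, so I'll close.

Request:
drive_tool:
  increments:
    - [[0.03,0,0,0,0,0,0],[0.005,0,0,0,0,0,0],[0.002,0,0,0,0,0,0],[0.002,0,0,0,0,0,0],[0.002,0,0,0,0,0,0]]

```text
time_s: 12.95
eef_pos: [0.4633, -0.2115, 0.1259]
tool_rot: [-0.04, 0.977, 0.008, 0.209]
force: [-2.0, -1.2, 6.2]
opening: 0.0149
grasp_force: 58.6
```

Request:
drive_tool:
  increments:
    - [[0.002,-0.0014,-0.0001,0.0032,0,0,0],[0.002,-0.0014,-0.0001,0.0032,0,0,0],[0.002,-0.0014,-0.0001,0.0032,0,0,0],[0.002,0,0,0,0,0,0],[0.002,0,0,0,0,0,0]]

```text
time_s: 13.58
eef_pos: [0.4586, -0.2115, 0.1346]
tool_rot: [-0.04, 0.977, 0.009, 0.208]
force: [3.6, -3.2, -5.6]
opening: 0.0146
grasp_force: 58.4
```

Request:
drive_tool:
  increments:
    - [[0.002,-0.0002,0,0.0006,0,0,0],[0.002,0.0053,0.00045,0.0022,-0.33,4,0],[0.002,0.0055,0.00045,0.0018,-0.33,4,0],[0.002,0.0056,0.00045,0.0014,-0.33,4,0],[0.002,0.0056,0.00045,0.001,-0.33,4,0],[0.002,0.0057,0.00045,0.0006,-0.33,4,0],[0.002,0.0057,0.00045,0.0002,-0.33,4,0],[0.002,0,0,0,0,0,0]]

```text
time_s: 14.58
eef_pos: [0.4922, -0.2086, 0.1414]
tool_rot: [-0.041, 0.999, 0.0, -0.002]
force: [0.2, -4.4, -7.5]
opening: 0.0145
grasp_force: 58.5
```

Request:
drive_tool:
  increments:
    - [[0.002,0.0057,0.0004,-0.0002,-0.33,4,0],[0.002,0.0057,0.0004,-0.0006,-0.33,4,0],[0.002,0.0056,0.0004,-0.001,-0.33,4,0],[0.002,0.0056,0.0004,-0.0014,-0.33,4,0],[0.002,0.0055,0.0004,-0.0018,-0.33,4,0],[0.002,0.0053,0.0004,-0.0022,-0.33,4,0],[0.002,0,0,0,0,0,0],[0.002,0,0,0,0,0,0]]

```text
time_s: 15.58
eef_pos: [0.5249, -0.2063, 0.1353]
tool_rot: [-0.04, 0.977, -0.008, -0.208]
force: [-1.5, -2.7, -5.5]
opening: 0.015
grasp_force: 58.5
```

Request:
drive_tool:
  increments:
    - [[0.002,0.0012,0.0001,-0.0005,-0.08,1,0],[0.002,0,0,0,0,0,0],[0.002,-0.0012,-0.0001,-0.0027,0,0,0],[0.002,-0.0012,-0.0001,-0.0027,0,0,0],[0.002,-0.0012,-0.0001,-0.0027,0,0,0],[0.002,0,0,0,0,0,0],[0.002,0,0,0,0,0,0]]

```text
time_s: 16.45
eef_pos: [0.5224, -0.2066, 0.1279]
tool_rot: [-0.04, 0.975, -0.009, -0.217]
force: [-6.0, -1.2, -3.3]
opening: 0.0149
grasp_force: 59.6
```

Request:
drive_tool:
  increments:
    - [[0.02,0,0,0,0,0,0],[0.06,0,0,0,0,0,0],[0.06,0,0,0,0,0,0],[0.06,0.004,0.0003,0.009,0,0,0],[0.06,0.008,0.0007,0.018,0,0,0],[0.06,0.012,0.001,0.027,0,0,0],[0.06,0.012,0.001,0.03,0,0,0],[0.06,-0.02,0.001,0.04,0.33,-4,0],[0.06,-0.03,0,0.02,0.66,-8,0],[0.06,-0.03,0,0.01,0.66,-8,0],[0.06,-0.01,0,0,0.33,-4,0],[0.06,0,0,0,0,0,0]]

```text
time_s: 17.95
eef_pos: [0.4678, -0.2029, 0.2837]
tool_rot: [-0.04, 0.999, -0.001, -0.006]
force: [-0.0, 0.3, -0.8]
opening: 0.06
grasp_force: 0.0
```

```bash
python3 - <<'E'
from h import *
s=sense();im=snapshot("wrist");sc=snapshot("scene");print(s["eef_pos"],s["force"],s["time_s"],s["tool_rot"])
P=np.array([.4923,-.2094,.06])
cv2.imwrite("pics/fin.png",np.hstack([cv2.resize(im[90:370,170:510],(400,330)),cv2.resize(sc[210:370,120:315],(400,330),interpolation=cv2.INTER_CUBIC)])[:,:,::-1])
E
```

```text
[ 0.46782272 -0.20289533  0.28365604] [-0.03049731  0.33064398 -0.79550598] 17.95 [-4.04259423e-02  9.99162643e-01 -6.35747384e-04 -6.27304582e-03]
```

View pics/fin.png

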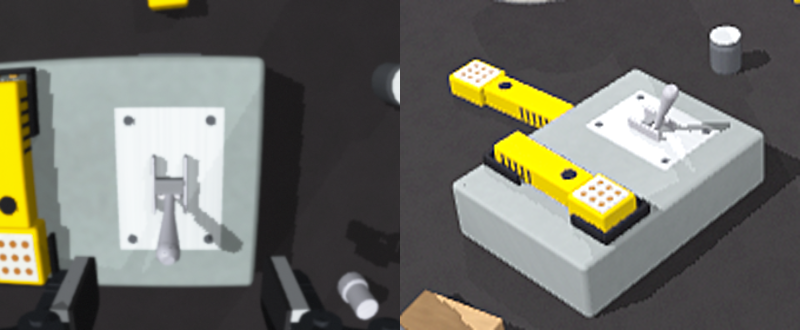

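The final picture shows the torch seated in both brackets, head in the wide end. The bat leans to the head side, with its tip at crop (168,258) in the wrist view and about (268,90) in the scene view. I'll triangulate the tip to confirm the bat is fully in.

```bash
python3 - <<'E'
from h import *
s=sense();im=snapshot("wrist");sc=snapshot("scene")
t=np.radians(4.7);X=np.array([np.cos(t),np.sin(t),0]);P=np.array([.4923,-.2094,.06])
rs=[rays("wrist",[(313,308)],s),rays("scene",[(251,254.5)])]
A=np.zeros((3,3));b=np.zeros(3)
for e,d in rs:
    d=d[0]/np.linalg.norm(d[0]);N=np.eye(3)-np.outer(d,d);A+=N;b+=N@e
p=np.linalg.solve(A,b);v=p-P;print("tri",p,"chg x",v@X,"z",v[2],"r",np.linalg.norm(v))
for pull in(0,.0025,.011):
    T=P+(.088+pull)*(np.sin(.42)*X+np.array([0,0,np.cos(.42)]))
    print(pull,[round(float(np.linalg.norm(np.cross(d[0]/np.linalg.norm(d[0]),T-e)))*1e3,1) for e,d in rs])
# off-state reference from scene0, same method: tip px of bat at top
c=camera_params("scene");K=c["intrinsics"];Rm=R.from_quat(c["orientation"]).as_matrix()
for pull in(0,.0025,.011):
  for r in (.07,.088):
    T=P+(r+pull)*(np.sin(.42)*X+np.array([0,0,np.cos(.42)]));q=Rm.T@(T-c["eye"]);print(pull,r,K[0,0]*q[0]/-q[2]+K[0,2],-K[1,1]*q[1]/-q[2]+K[1,2])
print(sc[240:272,251].mean(1).round().tolist())
E
```

```text
tri [ 0.52505811 -0.20775125  0.13597949] chg x 0.03278304834095511 z 0.07597949127711467 r 0.08275684214078598
0 [3.5, 6.0]
0.0025 [5.4, 7.4]
0.011 [11.9, 12.6]
0 0.07 251.13972138131783 257.694660837877
0 0.088 253.23560700218124 252.78645224034085
0.0025 0.07 251.42827509627108 257.0189169850226
0.0025 0.088 253.53009800948723 252.09680425594334
0.011 0.07 252.41546584894357 254.707083700113
0.011 0.088 254.53766539974467 249.73725234231316
[70.0, 69.0, 68.0, 70.0, 68.0, 65.0, 67.0, 65.0, 65.0, 59.0, 56.0, 218.0, 233.0, 232.0, 237.0, 230.0, 216.0, 190.0, 155.0, 139.0, 130.0, 117.0, 138.0, 236.0, 253.0, 250.0, 249.0, 212.0, 145.0, 122.0, 126.0, 128.0]
```

The tip triangulates to 83 mm from the pivot (88 mm expected when in, 99 mm when out), and its scene row fits zero pull. So the bat is locked in and on.

```bash
python3 -c "
from plant import job_done
print(job_done())"
```

```text
the job is handed in; nothing more can be done
None
```

The job is handed in: the torch lies LED side up in the charger's cradle with its head in the wide end, the toggle is flipped to on and back in its lock, the arm is clear of everything, and it took about 18 s of the 53 s allowed.

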